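Release the push-and-turn safety cap of the orange-capped jug on the colony-picker deck

ROBOT

A 7-joint arm with a two-finger parallel gripper is mounted at the origin on the work surface. World frame = base frame: x ahead of the robot, y to its left, z up, the work surface at z = 0. Lengths are in m, angles in rad, forces in N, time in s.
With the tool pointing down it reaches from about 0.425 to 0.975 m from the base axis. Payload 16.7 kg.
Tool frame: the origin (TCP) lies midway between the tips of the shut fingers; the grasp point (between the pads) lies pinch_z behind it (pinch_z is the distance from the TCP to the grasp point, in m); z points along the fingers, y is the direction in which the jaws open and shut (so a half turn about z gives the same grasp; the last joint's range is limited). The gripper opens to 85 mm and grips with 20 to 120 N. Pads are 22 mm wide; open, the fingers measure 114 mm over their backs; the gripper's body (76 mm by 85 mm) begins 54 mm behind the grasp point. The pads swing forward as they close: fully open they stand 13 mm farther back than shut.
Start: joints at [-1.474, 0.426, 0.074, 1.606, -0.034, 1.111, -0.067], TCP at [0.165, 0.655, 0.231] pointing down, gripper open.
Joint ranges: [-2.85, 2.85], [-0.5, 2.14], [-1.23, 1.37], [0.21, 2.46], [-1.02, 4.16], [0.16, 2.05], [-2.73, 2.73]. Speed limits (rad/s): [1.89, 1.89, 2.39, 2.39, 3.01, 3.01, 3.01].

INTERFACE

Orientations are given as a unit quaternion [x, y, z, w].
In Python, from rig import observe, grab_frame, finish_job, pinch_z gives the robot as it stands. The module is installed in compiled form; this text tells all that it offers.
- The arm moves only by the tool step_arm, never from a script. Its argument "deltas" is a list of rows, each an object with "xyz": the shift along the tool's x, y, z in mm, a list of three; "spin": the turn about the tool's z in rad; "grip": the closure in counts, from 0 (fully open) to 255 (shut). A call has 1 to 12 rows; each row shifts and turns the pose as measured when the row begins, along the tool's axes as they then stand; what a row does not reach is not made up. A row lasts 1/12 s, in which the tool goes at most 41.7 mm and 7.16 degrees, less where a joint would pass 70% of its speed; a pose out of reach is approached as far as the arm can. A call is refused whole if a number of a shift passes 41.7 or a number of a turn 0.125, either way. A call with a gripper value outside its range is refused whole. The fingers move at their own pace and stop on an object; the grip force is fixed at half the most. Time passes only in rows, so rows that do not move let the fingers close. It gives the time, the measured TCP pose, the force and the opening at its end, in the units of the state.
- observe(): the state, without advancing time (a new reading comes with each control period).
- grab_frame(name): name is "scene" or "top" or "wrist"; returns a dict with "pixels" (480x640x3 uint8, red, green, blue), "range_z" (480x640 float32, m along the optical axis (not along the pixel's ray), 0 where there is no reading), "fov_y" (degrees; the focal length in pixels is half the picture's height over the tangent of half this angle, whatever the lens; pixels are square), "cx", "cy" (the principal point, pixels), "pose" (4x4, takes a point from camera to world coordinates). Camera axes: x right, y down, z forward; pixel columns grow to the right and rows downward; lengths in m; the calibration is good to about 2 mm. A picture is of the moment at which its call begins.
- finish_job(): hands the job in, once; it reports no verdict.
The state is a dict: "clock": time; "qpos": joint angles; "joint_vel": joint speeds; "joint_efforts": joint torques, N m; "eef_pos": TCP position; "tcp_rot": TCP orientation; "contact_force": force on the tool from outside, world axes, zero at the start; "moment": the same for the moment, N m; "finger_gap": finger opening in m.
Only numpy, scipy, OpenCV 4.12 (cv2) and the standard library are available. Lean on these libraries where they do the work, as an engineer would, in place of code of your own. Each camera call takes 0.05 s, during which the arm holds its last target.

TASK

Unlock the orange push-and-turn safety cap: press it firmly down, keep it pressed while you turn it anticlockwise (seen from above) by nearly a quarter turn, then let go so that it springs up and stays raised. Leave the blue cap on the other jug locked.

Things in the scene. Friction and masses are not known exactly. Their poses are not given: they have to be found in the camera images.
- orange_grip (a point): Centre of the round grip knob (34 mm wide, 28 mm tall) on the flat round top (60 mm wide) of the orange cap: on the turning axis, 14 mm above the flat top, 14 mm below the knob's top, about 177 mm above the table at the start; x along the white pointer mark, z up. Any grip direction will do. The white jug (122 mm wide) cannot move. White claws reach 44 mm from the axis, 17 mm below the flat top.
- orange_lift (a joint): Height of the orange cap (m): 0 locked, negative when pressed against its spring, stop at -0.012; +0.012 released and sprung up (a green band shows below it). Spring: 6.5 N at 0, 9 N at -0.006, 11.5 N at -0.012. It turns only while pressed at least 6 mm; 8 to 11 mm is good. Let up before it is turned far enough, it stays caught under the claws.
- orange_cap (a joint): Turn of the orange cap (rad), anticlockwise from above positive: 0 locked; its lugs come clear of the claws at about 1.0; stop at 1.5; about 1.25 is a good turn. Turning while pressed takes about 0.1 N m; it stays at the angle where it is left.
- blue_cap (a joint): Turn of the blue cap in rad on the second jug, of the same shape and build: 0 locked. It must stay locked.

How it is judged:
On the way:
1. the orange cap is held pressed down while it is being turned (value of joint orange_lift below -0.003 m and value of joint orange_cap above 0.3 rad), for 0.1 s.
At the end, for the whole second after the job is handed in: The orange cap is turned more than 0.9 rad anticlockwise, has sprung up more than 8 mm above its locked height and is at rest there; the blue cap is still turned less than 0.15 rad (value of joint orange_cap above 0.9 rad and value of joint orange_lift above 0.008 m and velocity of joint orange_lift below 0.01 m/s and value of joint blue_cap below 0.15 rad); the robot touches nothing.
It fails at once if the blue cap is turned by 0.2 rad or more (value of joint blue_cap above 0.2 rad).
It also fails if it takes over 35 s, if anything falls off the work surface, if the arm or the gripper's body presses on something with over 40 N, if the wrist force passes 120 N, or if a joint passes its speed limit or range.

## Working session

There is one attempt and no reset: what is moved stays moved. The work goes in short steps, Python scripts to look and compute and a tool call to move; the robot and the scene stay as the last step left them, time stands still between calls to the robot, and variables do not carry over. Pictures are saved under pics/ and viewed, and the job is handed in when it is done.

Besides the shell and the picture viewer there is one more tool, called after "Request:" as name(argument=value, ...), one argument or row to a line, values as JSON. step_arm: Moves the arm, as the interface text tells. Its arguments: {"type":"object","properties":{"deltas":{"type":"array","items":{"type":"object","properties":{"xyz":{"type":"array","items":{"type":"number"}},"spin":{"type":"number"},"grip":{"type":"number"}}}}},"required":["deltas"]}

```bash
mkdir -p pics
cat > h.py <<'E'
import numpy as np, cv2
from rig import observe, grab_frame, finish_job, pinch_z
def pts(f):
    fl=240/np.tan(np.radians(f["fov_y"])/2); z=f["range_z"]
    v,u=np.mgrid[0:480,0:640]
    p=np.stack([(u-f["cx"])/fl*z,(v-f["cy"])/fl*z,z],-1)
    T=np.array(f["pose"]); return p@T[:3,:3].T+T[:3,3]
E
python3 - <<'E'
from h import *
print(pinch_z if not callable(pinch_z) else pinch_z()); print(observe())
for n in ("scene","top","wrist"):
    f=grab_frame(n); cv2.imwrite(f"pics/{n}0.png",f["pixels"][:,:,::-1]); np.savez(f"{n}0.npz",**f)
    P=pts(f); hsv=cv2.cvtColor(f["pixels"],cv2.COLOR_RGB2HSV)
    for nm,lo,hi in (("or",(5,120,80),(20,255,255)),("bl",(95,120,60),(130,255,255))):
        m=(cv2.inRange(hsv,lo,hi)>0)&(f["range_z"]>0)
        if m.sum()>50:
            v,u=np.nonzero(m); q=P[m]; print(n,nm,m.sum(),u.mean(),v.mean(),np.percentile(q,[1,50,99],axis=0).round(3).tolist())
E
```

```text
0.0187
{'clock': 0.0, 'qpos': array([-1.47351374,  0.42674126,  0.07386488,  1.60661433, -0.03411771,
        1.11081525, -0.06712584]), 'joint_vel': array([ 0.00054061,  0.00038073,  0.00219621,  0.00030296,  0.0003805 ,
       -0.00028943, -0.00054435]), 'joint_efforts': array([-1.62120479e-03, -9.49856329e+01,  3.76021162e+00, -4.63508141e+01,
        1.92473206e-02,  1.02143348e-02, -1.26631143e-06]), 'eef_pos': array([0.16482296, 0.6541367 , 0.23060161]), 'tcp_rot': array([ 1.23117265e-01,  9.92391911e-01, -6.58067775e-04, -3.72261450e-05]), 'contact_force': array([-0.28243299, -0.01913936,  0.83003226]), 'moment': array([ 0.03583317, -0.0501972 , -0.01863019]), 'finger_gap': 0.08548615932670024}
scene or 4011 430.18823236100724 258.35402642732487 [[0.417, -0.466, 0.008], [0.596, 0.35, 0.012], [0.654, 0.519, 0.191]]
scene bl 1544 328.82512953367876 337.1683937823834 [[0.57, -0.143, 0.014], [0.604, -0.104, 0.161], [0.867, 0.188, 0.192]]
top or 15600 302.1942307692308 206.76557692307694 [[0.415, -0.456, 0.01], [0.582, 0.143, 0.014], [0.86, 0.495, 0.192]]
top bl 2023 385.24172021749877 181.29560059317845 [[0.407, -0.144, 0.01], [0.584, -0.108, 0.164], [0.819, 0.452, 0.194]]
wrist bl 2705 576.143438077634 96.14306839186692 [[0.037, 1.309, -0.582], [0.146, 1.311, -0.532], [0.268, 1.314, -0.49]]
```

View pics/scene0.png

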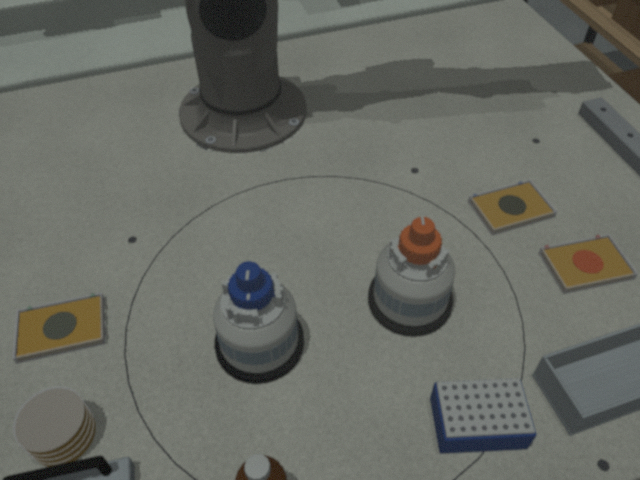

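View pics/top0.png

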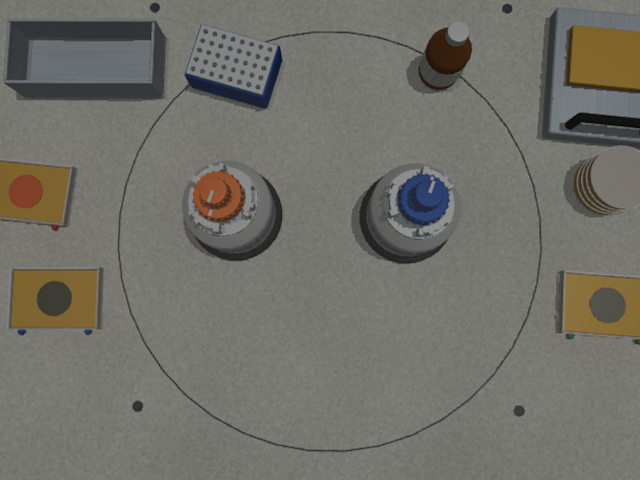

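The scene view shows the orange cap at about (420,240) and the blue one at (249,285). In the top view they are at (218,195) and (424,198). Next I measure the orange knob.

Run:
```python
from h import *
for n,box in (("top",(180,160,260,230)),("scene",(395,210,445,270))):
    f=dict(np.load(f"{n}0.npz")); P=pts(f); hsv=cv2.cvtColor(f["pixels"],cv2.COLOR_RGB2HSV)
    m=(cv2.inRange(hsv,(0,120,60),(20,255,255))>0)&(f["range_z"]>0)
    b=np.zeros_like(m); b[box[1]:box[3],box[0]:box[2]]=1; q=P[m&b]
    print(n,len(q),np.histogram(q[:,2],bins=np.arange(.12,.21,.005)))
    for lo,hi in ((.155,.169),(.184,.198)):
        s=q[(q[:,2]>lo)&(q[:,2]<hi)]
        if len(s)>5:
            c,r=cv2.minEnclosingCircle(s[:,:2].astype(np.float32)); print(lo,len(s),s.mean(0).round(4),np.array(c).round(4),round(r,4),np.median(s[:,2]).round(4))
    # all points in circle above .12
f=dict(np.load("top0.npz"));im=f["pixels"][150:245,170:280,::-1];cv2.imwrite("pics/crop.png",cv2.resize(im,None,fx=6,fy=6,interpolation=cv2.INTER_CUBIC))
from scipy.spatial.transform import Rotation as R
print(R.from_quat(observe()["tcp_rot"]).as_matrix().round(3))
```

```text
top 1875 (array([  5,   0,   0,   6,  28,  37,  42,  65, 832, 167,  22,  37,  30,
        76, 525,   2,   0]), array([0.12 , 0.125, 0.13 , 0.135, 0.14 , 0.145, 0.15 , 0.155, 0.16 ,
       0.165, 0.17 , 0.175, 0.18 , 0.185, 0.19 , 0.195, 0.2  , 0.205]))
0.155 1053 [0.5823 0.1352 0.1634] [0.5859 0.1395] 0.0312 0.1637
0.184 613 [0.5862 0.1388 0.1912] [0.5863 0.14  ] 0.0182 0.1915
scene 1365 (array([  0,   0,   0,   8,  41,  58,  90, 128, 496,  54,  57,  57,  56,
       145, 175,   0,   0]), array([0.12 , 0.125, 0.13 , 0.135, 0.14 , 0.145, 0.15 , 0.155, 0.16 ,
       0.165, 0.17 , 0.175, 0.18 , 0.185, 0.19 , 0.195, 0.2  , 0.205]))
0.155 662 [0.5982 0.1346 0.1617] [0.5895 0.1393] 0.0311 0.1621
0.184 332 [0.5909 0.1395 0.1896] [0.5886 0.1405] 0.0177 0.1901
[[-0.97   0.244 -0.   ]
 [ 0.244  0.97  -0.001]
 [-0.    -0.001 -1.   ]]
```

View pics/crop.png

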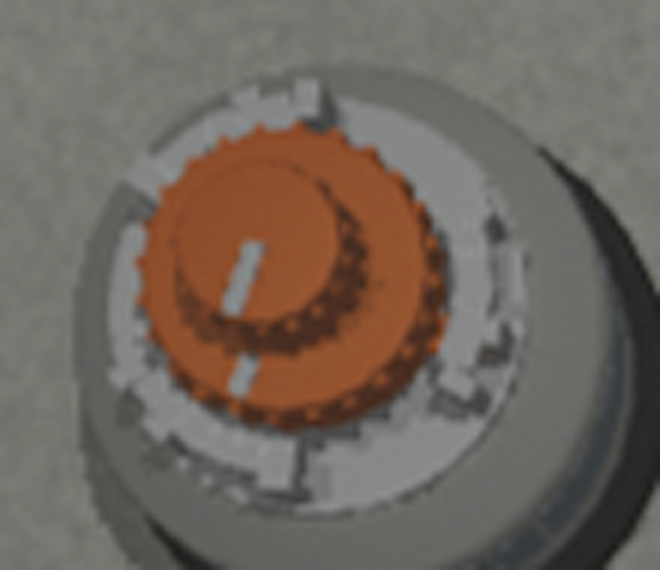

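Request:
step_arm(
  deltas=[
    {"xyz":[-15,-11,-5],"spin":0,"grip":0},
    {"xyz":[-30,-22,-5],"spin":0,"grip":0},
    {"xyz":[-32,-24,-5],"spin":0,"grip":0},
    {"xyz":[-32,-24,-3],"spin":0,"grip":0},
    {"xyz":[-32,-24,0],"spin":0,"grip":0},
    {"xyz":[-32,-24,0],"spin":0,"grip":0},
    {"xyz":[-32,-24,0],"spin":0,"grip":0},
    {"xyz":[-32,-24,0],"spin":0,"grip":0},
    {"xyz":[-32,-24,0],"spin":0,"grip":0},
    {"xyz":[-32,-24,0],"spin":0,"grip":0},
    {"xyz":[-32,-24,0],"spin":0,"grip":0},
    {"xyz":[-32,-24,0],"spin":0,"grip":0},
  ],
)

```text
clock: 1.15
eef_pos: [0.4552, 0.29, 0.2476]
tcp_rot: [0.117, 0.993, -0.001, -0.002]
contact_force: [1.0, 0.7, 1.0]
finger_gap: 0.0855
```

```bash
cat > s.py <<'E'
from h import *
from scipy.spatial.transform import Rotation as R
import sys
s=observe(); M=R.from_quat(s["tcp_rot"]).as_matrix()
t=np.array([float(a) for a in sys.argv[1:4]]) if len(sys.argv)>3 else s["eef_pos"]
print("t",s["clock"],"q",s["qpos"].round(3),"p",s["eef_pos"].round(4),"F",s["contact_force"].round(1),"M",s["moment"].round(2),"gap",s["finger_gap"].__round__(4))
print(M.round(3).tolist(),"tool delta mm",(1000*M.T@(t-s["eef_pos"])).round(1))
E
python3 s.py 0.587 0.140 0.23
```

```text
t 1.15 q [-0.934  0.192  0.286  1.902 -0.063  1.06   0.715] p [0.4552 0.29   0.2476] F [1.  0.7 1. ] M [ 0.01 -0.09  0.03] gap 0.0855
[[-0.973, 0.232, -0.004], [0.232, 0.973, -0.001], [0.003, -0.002, -1.0]] tool delta mm [-163.1 -115.3   17.3]
```

Request:
step_arm(
  deltas=[
    {"xyz":[-32,-23,0],"spin":0,"grip":0},
    {"xyz":[-32,-23,0],"spin":0,"grip":0},
    {"xyz":[-32,-23,0],"spin":0,"grip":0},
    {"xyz":[-32,-23,0],"spin":0,"grip":0},
    {"xyz":[-20,-13,0],"spin":0,"grip":0},
    {"xyz":[0,0,0],"spin":0.1,"grip":0},
    {"xyz":[0,0,0],"spin":0.12,"grip":0},
    {"xyz":[0,0,0],"spin":0.12,"grip":0},
    {"xyz":[0,0,0],"spin":0.12,"grip":0},
    {"xyz":[0,0,0],"spin":0.12,"grip":0},
    {"xyz":[0,0,0],"spin":0.12,"grip":0},
    {"xyz":[0,0,0],"spin":0.12,"grip":0},
  ],
)

```text
clock: 2.15
eef_pos: [0.5824, 0.1259, 0.2482]
tcp_rot: [0.52, 0.854, -0.002, -0.0]
contact_force: [0.4, -0.3, -0.5]
finger_gap: 0.0855
```

```bash
python3 s.py 0.587 0.140 0.23
python3 - <<'E'
from h import *
for n in ("wrist","scene"):
    f=grab_frame(n); cv2.imwrite(f"pics/{n}1.png",f["pixels"][:,:,::-1])
    np.savez(n+"1.npz",**f)
E
```

```text
t 2.15 q [-0.767  0.314  0.558  1.793 -0.183  1.09   0.332] p [0.5824 0.1259 0.2482] F [ 0.4 -0.3 -0.5] M [ 0.01 -0.01  0.  ] gap 0.0855
[[-0.46, 0.888, -0.003], [0.888, 0.46, -0.003], [-0.002, -0.004, -1.0]] tool delta mm [10.5 10.7 18.2]
```

View pics/wrist1.png

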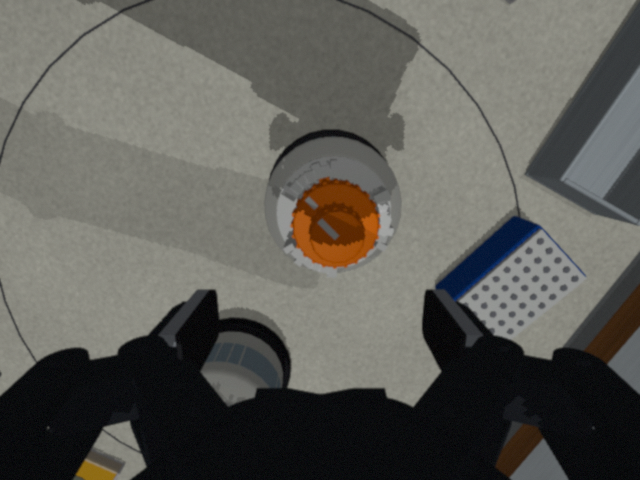

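The wrist view shows the orange cap at about (337,235), with the knob shaded and the jaws open on both sides below it. I'll measure the knob from this nearer view.

```bash
python3 - <<'E'
from h import *
f=dict(np.load("wrist1.npz")); P=pts(f); hsv=cv2.cvtColor(f["pixels"],cv2.COLOR_RGB2HSV)
m=(cv2.inRange(hsv,(0,120,30),(22,255,255))>0)&(f["range_z"]>0)
b=np.zeros_like(m); b[170:280,280:390]=1; q=P[m&b]
print(len(q),np.histogram(q[:,2],bins=np.arange(.14,.21,.005)))
for lo,hi in ((.155,.169),(.184,.198)):
    s=q[(q[:,2]>lo)&(q[:,2]<hi)]; c,r=cv2.minEnclosingCircle(s[:,:2].astype(np.float32)); print(lo,len(s),s.mean(0).round(4),np.array(c).round(4),round(r,4),np.median(s[:,2]).round(4))
E
python3 s.py 0.587 0.14 0.21
```

```text
5761 (array([  45,   33,   50,  119, 3001,   68,   69,   77,   76,  229, 1984,
          0,    0]), array([0.14 , 0.145, 0.15 , 0.155, 0.16 , 0.165, 0.17 , 0.175, 0.18 ,
       0.185, 0.19 , 0.195, 0.2  , 0.205]))
0.155 3174 [0.5831 0.1457 0.163 ] [0.5865 0.14  ] 0.0319 0.1632
0.184 2227 [0.5864 0.1413 0.1909] [0.5863 0.1404] 0.0182 0.1912
t 2.25 q [-0.768  0.314  0.558  1.793 -0.183  1.09   0.335] p [0.5824 0.126  0.2482] F [ 0.1  0.8 -0.3] M [ 0.03 -0.01  0.01] gap 0.0852
[[-0.463, 0.886, -0.003], [0.886, 0.463, -0.003], [-0.002, -0.004, -1.0]] tool delta mm [10.3 10.7 38.2]
```

Request:
step_arm(
  deltas=[
    {"xyz":[10,10.5,0],"spin":0,"grip":0},
    {"xyz":[0,0,12],"spin":0,"grip":0},
    {"xyz":[0,0,15],"spin":0,"grip":0},
    {"xyz":[0,0,15],"spin":0,"grip":0},
    {"xyz":[0,0,0],"spin":0,"grip":0},
  ],
)

```text
clock: 2.67
eef_pos: [0.5874, 0.1418, 0.2046]
tcp_rot: [0.508, 0.861, -0.001, -0.0]
contact_force: [-0.6, -0.7, -0.9]
finger_gap: 0.0854
```

```bash
python3 s.py 0.5865 0.1403 0.166
```

```text
t 2.6667 q [-0.759  0.371  0.53   1.82  -0.217  1.01   0.363] p [0.5874 0.1418 0.2046] F [-0.6 -0.7 -0.9] M [-0.    0.06  0.02] gap 0.0854
[[-0.483, 0.875, -0.001], [0.875, 0.483, -0.002], [-0.001, -0.002, -1.0]] tool delta mm [-0.9 -1.4 38.6]
```

Request:
step_arm(
  deltas=[
    {"xyz":[-0.5,-1,12],"spin":0,"grip":0},
    {"xyz":[-0.5,-0.5,12],"spin":0,"grip":0},
    {"xyz":[0,0,10],"spin":0,"grip":0},
    {"xyz":[0,0,4],"spin":0,"grip":0},
    {"xyz":[0,0,0],"spin":0,"grip":0},
  ],
)

```text
clock: 3.08
eef_pos: [0.5867, 0.1407, 0.1647]
tcp_rot: [0.504, 0.864, -0.001, -0.001]
contact_force: [0.4, -0.2, 0.4]
finger_gap: 0.0855
```

```bash
python3 s.py 0.5865 0.1403 0.166
```

```text
t 3.0833 q [-0.738  0.415  0.51   1.857 -0.246  0.934  0.399] p [0.5867 0.1407 0.1647] F [ 0.4 -0.2  0.4] M [-0.01 -0.07  0.  ] gap 0.0855
[[-0.493, 0.87, -0.002], [0.87, 0.493, -0.001], [-0.0, -0.002, -1.0]] tool delta mm [-0.2 -0.3 -1.3]
```

Request:
step_arm(
  deltas=[
    {"xyz":[0,0,0],"grip":120},
    {"xyz":[0,0,0],"grip":200},
    {"xyz":[0,0,0],"grip":255},
    {"xyz":[0,0,0],"grip":255},
    {"xyz":[0,0,0],"grip":255},
    {"xyz":[0,0,0],"grip":255},
    {"xyz":[0,0,0],"grip":255},
  ],
)

```text
$.deltas[0]: bad value
```

```bash
python3 s.py 0.5865 0.1403 0.166
```

```text
t 3.0833 q [-0.738  0.415  0.51   1.857 -0.246  0.934  0.399] p [0.5867 0.1407 0.1647] F [ 0.4 -0.2  0.4] M [-0.01 -0.07  0.  ] gap 0.0855
[[-0.493, 0.87, -0.002], [0.87, 0.493, -0.001], [-0.0, -0.002, -1.0]] tool delta mm [-0.2 -0.3 -1.3]
```

Request:
step_arm(
  deltas=[
    {"xyz":[0,0,0],"spin":0,"grip":120},
    {"xyz":[0,0,0],"spin":0,"grip":200},
    {"xyz":[0,0,0],"spin":0,"grip":255},
    {"xyz":[0,0,0],"spin":0,"grip":255},
    {"xyz":[0,0,0],"spin":0,"grip":255},
    {"xyz":[0,0,0],"spin":0,"grip":255},
    {"xyz":[0,0,0],"spin":0,"grip":255},
  ],
)

```text
clock: 3.67
eef_pos: [0.5868, 0.1403, 0.1668]
tcp_rot: [0.503, 0.864, -0.001, -0.001]
contact_force: [0.8, 0.5, -6.8]
finger_gap: 0.0325
```

```bash
python3 s.py 0.5865 0.1403 0.166
```

```text
t 3.6667 q [-0.738  0.413  0.511  1.855 -0.245  0.938  0.4  ] p [0.5868 0.1403 0.1668] F [ 0.8  0.5 -6.8] M [ 0.25 -0.62  0.08] gap 0.0325
[[-0.493, 0.87, -0.002], [0.87, 0.493, -0.001], [0.0, -0.002, -1.0]] tool delta mm [ 0.1 -0.2  0.8]
```

Request:
step_arm(
  deltas=[
    {"xyz":[0,0,4],"spin":0,"grip":255},
    {"xyz":[0,0,4],"spin":0,"grip":255},
    {"xyz":[0,0,2],"spin":0,"grip":255},
    {"xyz":[0,0,0],"spin":0,"grip":255},
  ],
)

```text
clock: 4.0
eef_pos: [0.5869, 0.1404, 0.1582]
tcp_rot: [0.503, 0.864, 0.0, -0.001]
contact_force: [-4.8, -1.4, 9.4]
finger_gap: 0.0321
```

```bash
python3 s.py 0.5865 0.1403 0.157
python3 - <<'E'
from h import *
f=grab_frame("wrist"); cv2.imwrite("pics/w2.png",f["pixels"][:,:,::-1])
E
```

```text
t 4.0 q [-0.733  0.422  0.506  1.863 -0.254  0.921  0.407] p [0.5869 0.1404 0.1582] F [-4.8 -1.4  9.4] M [-0.21  1.01 -0.  ] gap 0.0321
[[-0.493, 0.87, -0.001], [0.87, 0.493, 0.001], [0.001, -0.0, -1.0]] tool delta mm [ 0.1 -0.4  1.2]
```

View pics/w2.png

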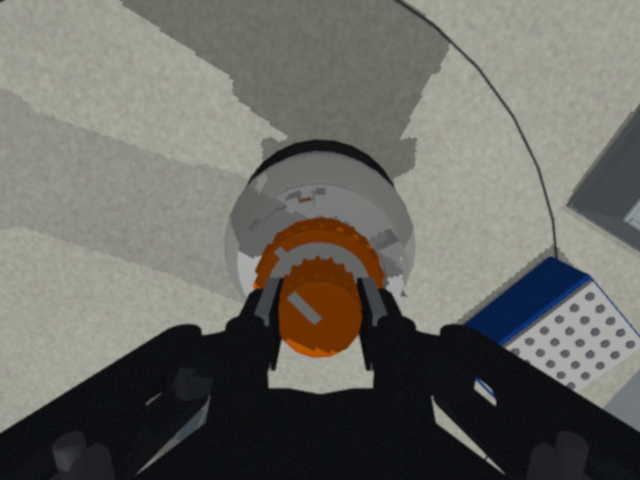

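The wrist view shows the knob gripped between the pads at (320,315), with the pointer near (305,307). I check how far it is pressed from the depth.

```bash
cat > k.py <<'E'
from h import *
f=grab_frame("wrist"); P=pts(f); hsv=cv2.cvtColor(f["pixels"],cv2.COLOR_RGB2HSV)
m=(cv2.inRange(hsv,(0,120,30),(22,255,255))>0)&(f["range_z"]>0)
b=np.zeros_like(m); b[200:370,240:400]=1; q=P[m&b]
h,e=np.histogram(q[:,2],bins=np.arange(.14,.21,.003)); print(h,e.round(3))
s=q[np.hypot(q[:,0]-.5865,q[:,1]-.1403)<.012]; print("knob top",np.median(s[:,2]))
r=np.hypot(q[:,0]-.5865,q[:,1]-.1403); s=q[(r>.021)&(r<.028)]; print("flat",np.median(s[:,2]))
E
python3 k.py; python3 s.py .5865 .1403 .156
```

```text
[ 138  143  182  314 1656  630  149  163  186  190  195  218  349  697
 4210   15    0    0    0    0    0    0    0] [0.14  0.143 0.146 0.149 0.152 0.155 0.158 0.161 0.164 0.167 0.17  0.173
 0.176 0.179 0.182 0.185 0.188 0.191 0.194 0.197 0.2   0.203 0.206 0.209]
knob top 0.18283058475901887
flat 0.15478809127993604
t 4.1 q [-0.733  0.422  0.506  1.862 -0.253  0.921  0.407] p [0.5869 0.1404 0.1585] F [-5.6 -1.9  9.9] M [-0.25  1.09  0.03] gap 0.0321
[[-0.493, 0.87, -0.001], [0.87, 0.493, 0.001], [0.001, -0.0, -1.0]] tool delta mm [ 0.2 -0.4  2.5]
```

Request:
step_arm(
  deltas=[
    {"xyz":[0,-0.2,1.5],"spin":0,"grip":255},
    {"xyz":[0,0,0.5],"spin":-0.06,"grip":255},
    {"xyz":[0,0,0.5],"spin":-0.08,"grip":255},
    {"xyz":[0,0,0.5],"spin":-0.08,"grip":255},
  ],
)

```text
clock: 4.43
eef_pos: [0.587, 0.1405, 0.1573]
tcp_rot: [0.403, 0.915, 0.001, -0.001]
contact_force: [-5.0, -1.1, 10.2]
finger_gap: 0.032
```

```bash
python3 k.py;python3 s.py .5865 .1403 .157
```

```text
[ 128  163  173  467 2024   98  150  157  197  196  209  228  340 3468
 1380    5    0    0    0    0    0    0    0] [0.14  0.143 0.146 0.149 0.152 0.155 0.158 0.161 0.164 0.167 0.17  0.173
 0.176 0.179 0.182 0.185 0.188 0.191 0.194 0.197 0.2   0.203 0.206 0.209]
knob top 0.181729184815321
flat 0.1537453669992444
t 4.4833 q [-0.691  0.414  0.45   1.862 -0.226  0.915  0.612] p [0.587  0.1405 0.1574] F [-5.4 -1.8 10.7] M [-0.18  1.21  0.08] gap 0.0323
[[-0.68, 0.733, -0.0], [0.733, 0.68, 0.002], [0.002, 0.002, -1.0]] tool delta mm [ 0.2 -0.5  0.4]
```

Request:
step_arm(
  deltas=[
    {"xyz":[0,0,0.6],"spin":-0.08,"grip":255},
    {"xyz":[0,0,0.5],"spin":-0.09,"grip":255},
    {"xyz":[0,0,0.5],"spin":-0.09,"grip":255},
    {"xyz":[0,0,0.5],"spin":-0.09,"grip":255},
    {"xyz":[0,0,0.5],"spin":-0.09,"grip":255},
    {"xyz":[0,0,0.5],"spin":-0.06,"grip":255},
  ],
)

```text
clock: 4.98
eef_pos: [0.587, 0.1407, 0.1573]
tcp_rot: [0.15, 0.989, 0.002, -0.0]
contact_force: [-5.4, -1.3, 9.5]
finger_gap: 0.0323
```

```bash
python3 k.py;python3 s.py .5865 .1403 .157;  python3 - <<'E'
from h import *
f=grab_frame("wrist"); cv2.imwrite("pics/w3.png",f["pixels"][:,:,::-1])
E
```

```text
[ 132  157  180  478 2006  117  136  165  203  195  211  222  354 3183
 1664    0    0    0    0    0    0    0    0] [0.14  0.143 0.146 0.149 0.152 0.155 0.158 0.161 0.164 0.167 0.17  0.173
 0.176 0.179 0.182 0.185 0.188 0.191 0.194 0.197 0.2   0.203 0.206 0.209]
knob top 0.18184179028963104
flat 0.15381009218208627
t 5.0333 q [-0.596  0.399  0.327  1.857 -0.165  0.909  1.082] p [0.587  0.1407 0.1573] F [-6.1 -1.  10.4] M [-0.1   1.2   0.03] gap 0.0322
[[-0.956, 0.293, 0.001], [0.293, 0.956, 0.005], [0.001, 0.005, -1.0]] tool delta mm [ 0.3 -0.5  0.3]
```

View pics/w3.png

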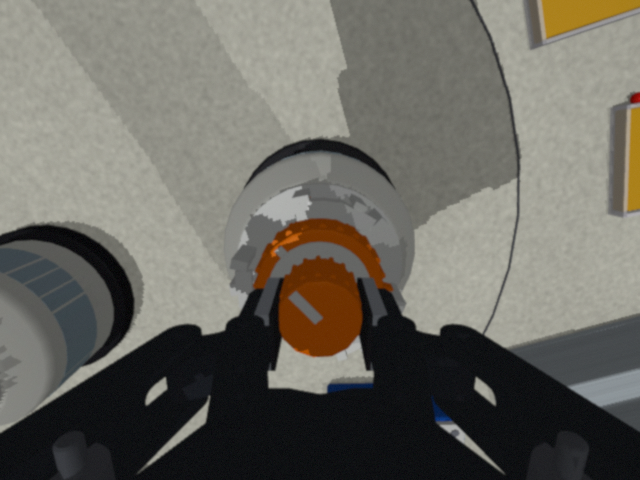

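The pointer mark is still at (305,307) in the wrist view, so the cap is turning with the gripper without slip. It has turned about 0.76 rad and is pressed about 9 mm.

Request:
step_arm(
  deltas=[
    {"xyz":[0,0,0.6],"spin":-0.08,"grip":255},
    {"xyz":[0,0,0.5],"spin":-0.09,"grip":255},
    {"xyz":[0,0,0.5],"spin":-0.09,"grip":255},
    {"xyz":[0,0,0.5],"spin":-0.09,"grip":255},
    {"xyz":[0,0,0.5],"spin":-0.09,"grip":255},
    {"xyz":[0,0,0.5],"spin":-0.04,"grip":255},
  ],
)

```text
clock: 5.58
eef_pos: [0.5868, 0.141, 0.1574]
tcp_rot: [-0.098, 0.995, 0.004, 0.001]
contact_force: [-5.2, -1.4, 10.3]
finger_gap: 0.0321
```

```bash
python3 k.py;python3 s.py .5865 .1403 .157;  python3 - <<'E'
from h import *
f=grab_frame("wrist"); cv2.imwrite("pics/w4.png",f["pixels"][:,:,::-1])
E
```

```text
[ 146  160  179  466 2047  106  147  172  198  208  198  228  351 2879
 1977    1    0    0    0    0    0    0    0] [0.14  0.143 0.146 0.149 0.152 0.155 0.158 0.161 0.164 0.167 0.17  0.173
 0.176 0.179 0.182 0.185 0.188 0.191 0.194 0.197 0.2   0.203 0.206 0.209]
knob top 0.181973185967769
flat 0.1539079732279402
t 5.6333 q [-0.51   0.39   0.216  1.853 -0.112  0.907  1.529] p [0.5868 0.141  0.1574] F [-5.  -1.4 10.8] M [-0.05  1.28  0.08] gap 0.0326
[[-0.98, -0.197, 0.001], [-0.197, 0.98, 0.007], [-0.003, 0.007, -1.0]] tool delta mm [ 0.4 -0.6  0.4]
```

View pics/w4.png

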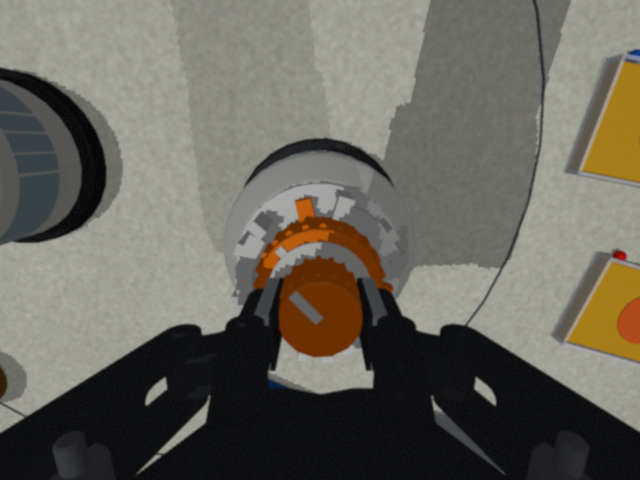

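The wrist view shows the pointer unchanged against the pads and a lug visible in the gap between the claws at (305,208). The cap has turned about 1.25 rad. I'll ease up with the grip, then open and retreat upward.

Request:
step_arm(
  deltas=[
    {"xyz":[0,0,-4],"spin":0,"grip":255},
    {"xyz":[0,0,-5],"spin":0,"grip":255},
    {"xyz":[0,0,-5],"spin":0,"grip":255},
    {"xyz":[0,0,-3],"spin":0,"grip":255},
    {"xyz":[0,0,0],"spin":0,"grip":255},
  ],
)

```text
clock: 6.1
eef_pos: [0.5866, 0.1409, 0.1762]
tcp_rot: [-0.097, 0.995, 0.004, 0.001]
contact_force: [-3.4, -1.0, 1.9]
finger_gap: 0.0323
```

```bash
python3 k.py;python3 s.py .5865 .1403 .177
```

```text
[   0    2   22  309  164  124  134  151  178  354 2765 1077  149  202
  207  204  200  226  327  888 4040   10    0] [0.14  0.143 0.146 0.149 0.152 0.155 0.158 0.161 0.164 0.167 0.17  0.173
 0.176 0.179 0.182 0.185 0.188 0.191 0.194 0.197 0.2   0.203 0.206 0.209]
knob top 0.20075318712807927
flat 0.17271339048514409
t 6.15 q [-0.513  0.368  0.221  1.838 -0.108  0.943  1.521] p [0.5867 0.1408 0.1759] F [-3.4 -0.8  2.3] M [-0.06  0.65  0.  ] gap 0.0322
[[-0.981, -0.193, 0.001], [-0.193, 0.981, 0.009], [-0.003, 0.008, -1.0]] tool delta mm [ 0.3 -0.5 -1.1]
```

Cap top is now 9.6 mm above its locked height, so it is free. I'll open the gripper.

Request:
step_arm(
  deltas=[
    {"xyz":[0,0,0],"spin":0,"grip":100},
    {"xyz":[0,0,0],"spin":0,"grip":0},
    {"xyz":[0,0,0],"spin":0,"grip":0},
    {"xyz":[0,0,0],"spin":0,"grip":0},
    {"xyz":[0,0,0],"spin":0,"grip":0},
    {"xyz":[0,0,0],"spin":0,"grip":0},
  ],
)

```text
clock: 6.65
eef_pos: [0.5871, 0.1411, 0.1745]
tcp_rot: [-0.097, 0.995, 0.004, 0.001]
contact_force: [-0.1, -0.5, -0.6]
finger_gap: 0.0856
```

```bash
python3 k.py;python3 s.py .5865 .1403 .26
```

```text
[   0    0    2   38  458  136  135  160  163  202  489 4907  749  171
  179  191  205  241  243  416 1682 3480    0] [0.14  0.143 0.146 0.149 0.152 0.155 0.158 0.161 0.164 0.167 0.17  0.173
 0.176 0.179 0.182 0.185 0.188 0.191 0.194 0.197 0.2   0.203 0.206 0.209]
knob top 0.2034032869469194
flat 0.1753678712331962
t 6.7 q [-0.513  0.37   0.221  1.839 -0.108  0.94   1.521] p [0.5871 0.1411 0.1745] F [-0.2  0.  -0.5] M [-0.03 -0.05  0.04] gap 0.0857
[[-0.981, -0.193, 0.001], [-0.193, 0.981, 0.008], [-0.003, 0.008, -1.0]] tool delta mm [  0.4   0.  -85.5]
```

Request:
step_arm(
  deltas=[
    {"xyz":[0,0,-10],"spin":0,"grip":0},
    {"xyz":[0,0,-20],"spin":0,"grip":0},
    {"xyz":[0,0,-25],"spin":0,"grip":0},
    {"xyz":[0,0,-25],"spin":0,"grip":0},
    {"xyz":[0,0,-20],"spin":0,"grip":0},
    {"xyz":[0,30,0],"spin":0,"grip":0},
    {"xyz":[0,35,0],"spin":0,"grip":0},
    {"xyz":[0,35,0],"spin":0,"grip":0},
    {"xyz":[0,35,0],"spin":0,"grip":0},
    {"xyz":[0,30,0],"spin":0,"grip":0},
    {"xyz":[0,0,0],"spin":0,"grip":0},
    {"xyz":[0,0,0],"spin":0,"grip":0},
  ],
)

```text
clock: 7.7
eef_pos: [0.555, 0.3066, 0.2906]
tcp_rot: [-0.094, 0.996, 0.005, 0.004]
contact_force: [0.3, -1.5, 0.3]
finger_gap: 0.0852
```

```bash
python3 s.py
python3 - <<'E'
from h import *
f=grab_frame("scene"); g=grab_frame("top")
a=cv2.resize(f["pixels"][190:390,190:490,::-1],(600,400)); cv2.imwrite("pics/s5.png",a)
b=g["pixels"][140:270,160:480,::-1]; cv2.imwrite("pics/t5.png",cv2.resize(b,None,fx=2.4,fy=2.4,interpolation=cv2.INTER_CUBIC))
E
```

```text
t 7.7 q [-0.735  0.308  0.168  1.649 -0.061  1.177  1.206] p [0.555  0.3066 0.2906] F [ 0.3 -1.5  0.3] M [-0.05  0.02 -0.02] gap 0.0852
[[-0.982, -0.187, 0.007], [-0.187, 0.982, 0.011], [-0.009, 0.01, -1.0]] tool delta mm [0. 0. 0.]
```

View pics/s5.png

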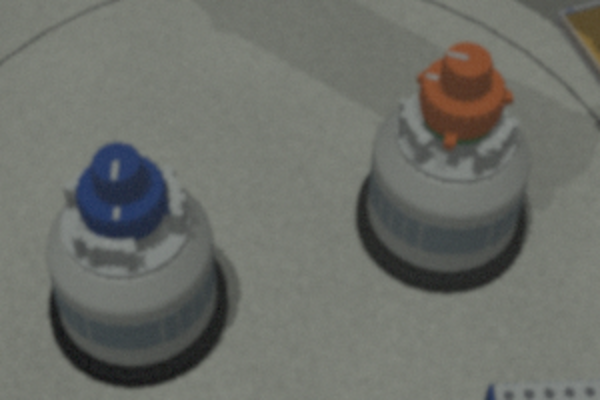

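View pics/t5.png

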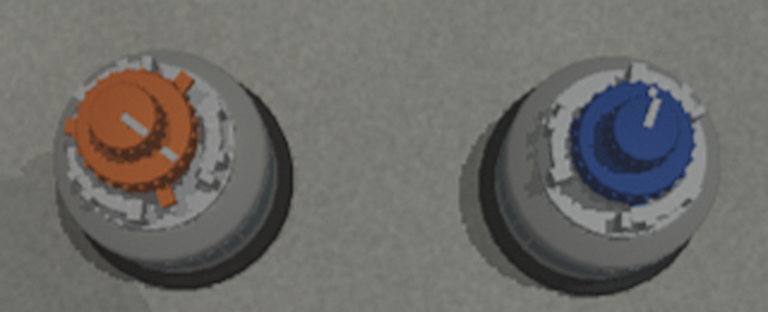

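In the scene crop the orange cap, at (465,90), stands raised with its lugs clear of the claws. In the top crop its pointer, at (140,130), has turned well anticlockwise. The blue cap's pointer, at (652,112) in the same crop, is as it was, and the gripper is clear of everything. I'm handing in.

```bash
python3 -c "
from rig import *
finish_job(); print(observe()['clock'])"
```

```text
the job is handed in; nothing more can be done
the job is handed in; nothing more can be done
```

The orange cap is unlocked and stands raised. I gripped its knob, pressed it down about 9 mm and turned it anticlockwise by about 1.25 rad while pressed. Then I let it rise, opened the gripper and moved the arm clear. The job is handed in; the last clock reading before that was 7.7 s.

- **Height:** the knob top measured 0.203 m after letting go, against 0.191 m when locked, so it sprang up about 12 mm.
- **Turn:** the 1.25 rad is the gripper's own turn. The pointer mark stayed fixed against the pads, so the knob did not slip, and the last top view shows the pointer turned and the lugs clear of the claws.
- **Blue cap:** its pointer looks unchanged in the pictures before and after, and the arm never went near it. I did not measure its angle.
- **Robot:** the gripper is clear of everything, and the last force reading was about 1.5 N, close to the noise.

No check failed. One move call was refused for a missing value and I sent it again; the arm did not move in between.

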